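Count to the third gap and push the rearing box in

ROBOT

A 6-joint arm with a two-finger parallel gripper is mounted at the origin on the work surface. World frame = base frame: x ahead of the robot, y to its left, z up, the work surface at z = 0. Lengths are in m, angles in rad, forces in N, time in s.
With the tool pointing down it reaches from about 0.35 to 0.775 m from the base axis. Payload 5.5 kg.
Tool frame: the origin (TCP) lies between the finger pads; the fingertips stand 17 mm ahead of it and the grasp point (between the pads) lies 2 mm behind it; z points along the fingers, y is the direction in which the jaws open and shut (so a half turn about z gives the same grasp; the last joint's range is limited). The gripper opens to 85 mm and grips with 20 to 120 N. Pads are 22 mm wide; open, the fingers measure 114 mm over their backs; the gripper's body (76 mm by 85 mm) begins 54 mm behind the grasp point. The pads swing forward as they close: fully open they stand 13 mm farther back than shut.
Start: joints at [1.041, 0.313, 0.046, 1.304, 0, 1.431], TCP at [0.219, 0.532, 0.248] pointing down, gripper open.
Joint ranges: [-2.76, 2.76], [-0.86, 1.69], [-1.03, 1.26], [-2.2, 2.34], [-1.47, 1.5], [-3.14, 3.14]. Speed limits (rad/s): [2.57, 2.57, 3.14, 3.14, 3.14, 3.14].

INTERFACE

Orientations are given as a unit quaternion [x, y, z, w].
In Python, from plant import monitor, vision, order gives the robot as it stands. The module is installed in compiled form; this text tells all that it offers.
- The arm moves only by the tool play_rows, never from a script. Its argument "motion" is one flat list of numbers, 5 for each row, row after row: the shift along the tool's x, y, z in mm, then the turn about the tool's z in degrees, then the finger opening in mm, from 0 to 85.4. In form: [x, y, z, turn, claw, x, y, z, turn, claw, ...]. A call has exactly 5 rows; each row shifts and turns the commanded pose from where the row before left it, along the tool's axes as they then stand; what a row does not reach is not made up. A row lasts 1/8 s, in which the tool goes at most 62.5 mm and 10.7 degrees, less where a joint would pass 70% of its speed; a pose out of reach is approached as far as the arm can. A call with a gripper value outside its range is refused whole. The fingers move at their own pace and stop on an object; "grip_force" is the grip in N (left out, the last holds). Time passes only in rows, so rows that do not move let the fingers close, or fill a call up. It gives the time, the measured TCP pose, the force and the opening at its end, in the units of the state.
- monitor.get_state(): the state, without advancing time (a new reading comes with each control period).
- vision.camera(name): name is "scene" or "top"; returns the picture (400x640x3 uint8, blue, green, red); there is no depth.
- vision.camera_model(name): a dict with "fx", "fy", "cx", "cy" (pixels), "rvec" (rotation vector, rad) and "tvec" (3), from world to camera coordinates, as OpenCV has them. Camera axes: x right, y down, z forward; pixel columns grow to the right and rows downward; lengths in m; the calibration is good to about 2 mm. A picture is of the moment at which its call begins. camera_model takes no time and is no camera call.
- order.hand_in(): hands the job in, once; it reports no verdict.
The state is a dict: "time": time; "joint_positions": joint angles; "dq": joint speeds; "effort": joint torques, N m; "tcp_pos": TCP position; "tool_rot": TCP orientation; "contact_force": force on the tool from outside, world axes, zero at the start; "torque": the same for the moment, N m; "width": finger opening in m.
Only numpy, scipy, OpenCV 4.12 (cv2) and the standard library are available. Lean on these libraries where they do the work, as an engineer would, in place of code of your own. Each camera call takes 0.05 s, during which the arm holds its last target. There are 200 camera calls.

TASK

The divider rack has six gaps: with the fingers closed, put the fingertips on the sprung rail behind the first gap at the green end and run them along the rail without lifting off, counting gaps (full ones count too), and stop behind the third gap without running past it. Then, gently and only by pushing with closed fingers, slide the loose box with the lime sticker across the board into that third gap until it is fully home against the back stop. Grip and lift nothing, leave everything else where it is, and finish clear of everything.

Things in the scene. Friction and masses are not known exactly. Their poses are not given: they have to be found in the camera images.
- rack: Fixed steel divider rack, open towards the robot: 7 dividers (6 mm thick, 50 high, rounded noses), 6 gaps 56 mm wide, 50 deep, no floor plate. Three gaps hold pink boxes. Origin on the board, mid-row, level with the divider noses; x points into the gaps (away from the robot), y along the row. Gap centres at y = -155, -93, -31, 31, 93, 155 mm; back stop face at x = 50 mm, 46 mm high.
- rail: Flat aluminium rail along the rack's back, above the back stop: 20 mm wide, 376 long, 6 thick, a black line over each inner divider. Origin mid-length on its top face, 64 mm above the board, 60 mm behind the divider noses; y along the row. Spring mounted: pressed down it gives up to 8 mm (1.5 N to start, 5.5 N fully down) and rises again.
- green_end: Green end block, 30 x 26 mm, 72 mm high, at one end of the rail in line with it (its centre 49 mm from the middle of the nearest gap, along the row); counting starts here. It may be at either end of the rack. Origin at the centre of its underside.
- grey_end: Grey end block of the same size at the other end of the rack. Origin at the centre of its underside.
- box: The box to push: frosted, lime (yellow-green) sticker on its lid, 56 x 46 x 40 mm (x, y, z), about 160 g, origin at the centre of its underside; loose on the board in front of the rack, mass may vary by 40 %. Its 46 mm width goes across the gap, its x axis points roughly into the rack. Fully home its origin is 22 mm past the divider noses (rack x) and 6 mm of it stand out of the gap.
- pink_a: Bystander: same box with a pink sticker, in a gap of the rack, 56 x 46 x 40 mm (x, y, z), about 160 g, origin at the centre of its underside.
- pink_b: Bystander: same box with a pink sticker, in a gap of the rack, 56 x 46 x 40 mm (x, y, z), about 160 g, origin at the centre of its underside.
- pink_c: Bystander: same box with a pink sticker, in a gap of the rack, 56 x 46 x 40 mm (x, y, z), about 160 g, origin at the centre of its underside.
- jar_left: Bystander: round jar with pink sticker, 64 mm diameter, 85 mm high, left of the rack; origin at the centre of its underside.
- jar_right: Bystander: round jar with lime sticker, 64 mm diameter, 85 mm high, right of the rack; origin at the centre of its underside.
- short_jar: Bystander: round jar with lime sticker, 72 mm diameter, 62 mm high, right of the rack; origin at the centre of its underside.
- spoon: Bystander: spoon about 160 mm long lying on the board left of the rack.
Not all that is in view belongs to the job. What is shaped like the box but orange is not meant.

How it is judged:
On the way, in this order (a step that is already met when the one before it is completed fails the run):
1. the fingertips touch the rail behind the first gap (contact force between the fingers and rail above 0.3 N and horizontal distance between the grasp point and green_end between 0 and 0.07 m), for 0.04 s.
2. still touching, they pass the divider between the first and second gap (contact force between the fingers and rail above 0.3 N and horizontal distance between the grasp point and green_end between 0.07 and 0.091 m), for 0.04 s.
3. the fingertips touch the rail behind the second gap (contact force between the fingers and rail above 0.3 N and horizontal distance between the grasp point and green_end between 0.092 and 0.131 m), for 0.04 s.
4. still touching, they pass the divider between the second and third gap (contact force between the fingers and rail above 0.3 N and horizontal distance between the grasp point and green_end between 0.131 and 0.153 m), for 0.04 s.
5. the fingertips touch the rail behind the third gap (contact force between the fingers and rail above 0.3 N and horizontal distance between the grasp point and green_end between 0.154 and 0.2 m), for 0.04 s.
6. the lime-stickered box is pushed fully home in the third gap from the green end (x of box in the frame of rack between 0.0155 and 0.03 m and height (world z) of box below 0.008 m and angle between box's own z axis and vertical below 0.1 rad and ((y of green_end in the frame of rack above 0 m and y of box in the frame of rack between 0.02 and 0.042 m) or (y of green_end in the frame of rack below 0 m and y of box in the frame of rack between -0.042 and -0.02 m))), for 0.2 s.
At the end, for the whole second after the job is handed in: The lime-stickered box stands flat on the board and at rest in the third gap counted from the green end, within 6.5 mm of the back stop (all of step 6 and linear speed of box below 0.01 m/s); the robot touches nothing.
It fails at once if the fingertips press the rail past the third gap (contact force between the fingers and rail above 0.3 N and horizontal distance between the grasp point and green_end above 0.213 m).
It fails at once if the lime-stickered box is lifted or tipped (height (world z) of box above 0.012 m or angle between box's own z axis and vertical above 0.3 rad).
It fails at once if the lime-stickered box is gripped or shoved hard (over 18 N) on its way (contact force between the fingers and box above 18 N and x of box in the frame of rack below 0.012 m).
It fails at once if a pink-stickered box is moved more than 10 mm (distance of any of pink_a, pink_b, pink_c from where it was at the start of the episode above 0.01 m).
It fails at once if a jar or the spoon is moved more than 10 mm (distance of any of jar_left, jar_right, short_jar, spoon from where it was at the start of the episode above 0.01 m).
It also fails if it takes over 72 s, if anything falls off the work surface, if the arm or the gripper's body presses on something with over 40 N, if the wrist force passes 120 N, or if a joint passes its speed limit or range.

## Working session

There is one attempt and no reset: what is moved stays moved. The work goes in short steps, Python scripts to look and compute and a tool call to move; the robot and the scene stay as the last step left them, time stands still between calls to the robot, and variables do not carry over. Pictures are saved under pics/ and viewed, about 8 in all and at most 12, crops included, and the job is handed in when it is done.

Besides the shell and the picture viewer there is one more tool, called after "Call:" in YAML: its name, and indented under it one key for each argument. play_rows: Moves the arm, as the interface text tells. Its arguments: {"type":"object","properties":{"motion":{"type":"array"},"grip_force":{"type":"number"}},"required":["motion"]}

```bash
mkdir -p pics
cat > h.py <<'E'
import numpy as np, cv2
from plant import monitor, vision, order
def cam(n):
    m=vision.camera_model(n); K=np.array([[m['fx'],0,m['cx']],[0,m['fy'],m['cy']],[0,0,1]],float)
    return K,cv2.Rodrigues(np.array(m['rvec'],float))[0],np.array(m['tvec'],float).ravel()
def ray(n,uv,z):
    K,R,t=cam(n); uv=np.atleast_2d(np.array(uv,float))
    d=(R.T@np.linalg.inv(K)@np.c_[uv,np.ones(len(uv))].T).T; c=-R.T@t
    return c+d*((z-c[2])/d[:,2])[:,None]
def proj(n,P):
    K,R,t=cam(n); p=(K@(R@np.atleast_2d(P).T+t[:,None])).T
    return p[:,:2]/p[:,2:]
E
python3 - <<'E'
from h import *
for n in('top','scene'):
    im=vision.camera(n); cv2.imwrite(f'pics/{n}0.png',im)
    K,R,t=cam(n); print(n,K[0,0],-R.T@t)
print(monitor.get_state())
E
```

```text
top 397.64575145782624 [4.73976298e-01 3.81734007e-05 1.11153757e+00]
scene 424.5535972008269 [ 1.13002488 -0.19191303  0.93489412]
{'time': 0.1, 'joint_positions': array([1.04143562e+00, 3.13913820e-01, 4.50811472e-02, 1.30361358e+00,
       5.27141216e-06, 1.43119769e+00]), 'dq': array([-0.00070209,  0.00020218,  0.00251731,  0.00205633, -0.00038918,
        0.00101492]), 'effort': array([ 2.32891158e-03, -4.81727242e+01,  2.99243993e+01,  1.28095597e-02,
       -1.19816714e-04,  1.94109441e-05]), 'tcp_pos': array([0.21826493, 0.53148965, 0.24749988]), 'tool_rot': array([ 1.93649759e-01,  9.81070380e-01, -7.78379516e-04, -2.73306671e-04]), 'contact_force': array([-0.71744237, -1.15036691,  0.60481045]), 'torque': array([ 0.02641833, -0.00248845,  0.00577312]), 'width': 0.08528243983371157}
```

View pics/top0.png

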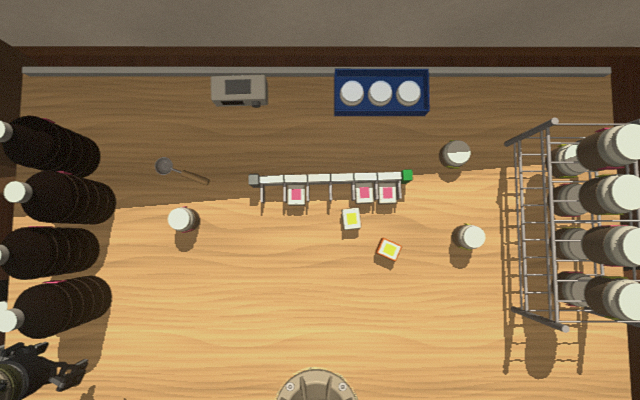

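View pics/scene0.png

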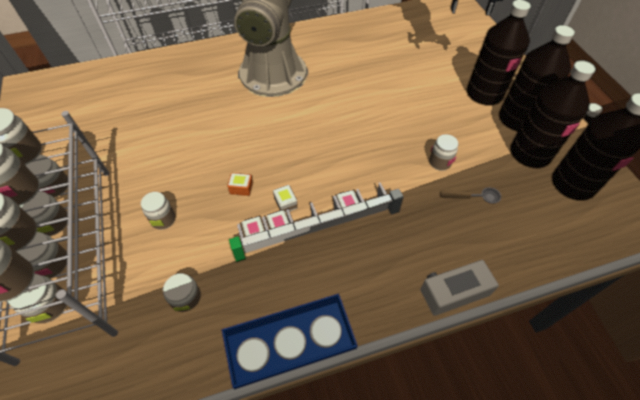

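The top view shows the green end block at (407,175) and the grey one at (254,180). The pink boxes are at (388,194), (364,193) and (296,195), so gaps 1, 2 and 5 from the green end are full.

Things that could be taken for the box:
- White box with lime sticker at (351,218): this is the target.
- Orange box with lime sticker at (388,250): a decoy.
- Lime-labelled jars at (456,154) and (469,237).
- Pink-stickered boxes in the gaps.

I'll check the choice in a close crop and measure.

```bash
cat > meas.py <<'E'
from h import *
import sys
def comp(mask,win):
    x0,y0,x1,y1=win; m=np.zeros_like(mask); m[y0:y1,x0:x1]=mask[y0:y1,x0:x1]
    n,l,s,c=cv2.connectedComponentsWithStats(m); i=1+np.argmax(s[1:,4]); 
    return c[i],s[i],(l==i).astype(np.uint8)
im=vision.camera('top'); hsv=cv2.cvtColor(im,cv2.COLOR_BGR2HSV)
g=cv2.inRange(hsv,(50,120,50),(75,255,255)); y=cv2.inRange(hsv,(24,150,120),(36,255,255)); p=cv2.inRange(hsv,(160,90,100),(179,255,255))
c,s,m=comp(g,(395,160,420,190)); print('green',c,s); ge=ray('top',c,.072)[0]; print(ge)
c,s,m=comp(y,(335,200,370,232)); print('lime',c,s,ray('top',c,.04)[0])
r=cv2.minAreaRect(max(cv2.findContours(m,0,1)[0],key=cv2.contourArea)); print(r)
w=cv2.inRange(hsv,(0,0,150),(179,70,255))|y; c,s,m=comp(w,(335,205,368,236)); print('box top',c,s,ray('top',c,.04)[0])
r=cv2.minAreaRect(max(cv2.findContours(m,0,1)[0],key=cv2.contourArea)); print(r)
for k in((285,185,308,205),(354,184,376,204),(378,184,400,204)):
    c,s,m=comp(p,k); print('pink',c,ray('top',c,.04)[0])
w=cv2.inRange(hsv,(0,0,170),(179,60,255)); c,s,m=comp(w,(250,168,404,186)); yy,xx=np.nonzero(m)
xs=np.arange(xx.min()+4,xx.max()-3); mid=[yy[xx==q].mean() for q in xs]; f=np.polyfit(xs,mid,1); print('rail',xx.min(),xx.max(),f)
e=ray('top',[[xx.min(),np.polyval(f,xx.min())],[xx.max()+1,np.polyval(f,xx.max()+1)]],.064); print(e,np.linalg.norm(e[0]-e[1]))
sc=vision.camera('scene'); 
a=cv2.resize(im[160:265,240:430],None,fx=4,fy=4,interpolation=cv2.INTER_CUBIC)
cv2.imwrite('pics/crop1.png',a)
E
python3 meas.py
```

```text
green [406.85849057 174.70754717] [402 169  11  13 106]
[ 0.62945365 -0.23882409  0.072     ]
lime [351.1875 218.375 ] [347 213   9  11  80] [ 0.51576013 -0.09374732  0.04      ]
((351.26995849609375, 218.38998413085938), (9.899495124816895, 7.778174877166748), 81.8698959350586)
box top [351.14102564 218.14102564] [342 208  19  21 312] [ 0.51639033 -0.0936278   0.04      ]
((351.1280822753906, 218.1524200439453), (20.208972930908203, 17.00645637512207), 83.6598129272461)
pink [296. 194.] [0.58195629 0.05510733 0.04      ]
pink [364.08247423 191.90721649] [ 0.58738809 -0.1293224   0.04      ]
pink [387.2 192.2] [ 0.58650023 -0.1919279   0.04      ]
rail 378 400 [-5.89285714e-02  1.98256548e+02]
[[ 0.62734658 -0.16390982  0.064     ]
 [ 0.6308914  -0.22509622  0.064     ]] 0.06128900000662929
```

View pics/crop1.png

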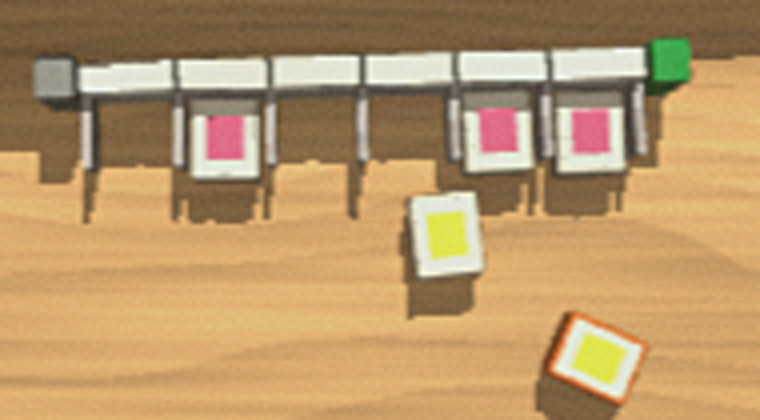

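The crop confirms it: the white box with the lime sticker is at top-view pixel (351,218), and the orange one at (388,250) is the decoy. The target gap is the empty one between the rail lines at crop x 362 and 456, just left of the second pink box. Next I'll fit the rail and work out the moves.

```bash
cat > m2.py <<'E'
from h import *
im=vision.camera('top'); hsv=cv2.cvtColor(im,cv2.COLOR_BGR2HSV)
w=cv2.inRange(hsv,(0,0,165),(179,70,255)); 
pts=[]
for u in range(264,400):
    v=np.nonzero(w[168:184,u])[0]
    if len(v)>=5: pts.append((u,168+v.mean()))
P=ray('top',pts,.064)[:,:2]; vx,vy,x0,y0=cv2.fitLine(P.astype(np.float32),cv2.DIST_HUBER,0,.01,.01).ravel()
if vy<0: vx,vy=-vx,-vy
print('rail dir',vx,vy,len(pts),'n rows',np.median([1]))
# black lines along rail: dark minima of brightness on the centre line
f=np.polyfit(*np.array(pts).T,1); us=np.arange(256,405,.25); vs=np.polyval(f,us)
b=cv2.remap(im.max(2).astype(np.float32),us.astype(np.float32)[None],vs.astype(np.float32)[None],1).ravel()
mins=[i for i in range(4,len(b)-4) if b[i]==b[i-4:i+5].min() and b[i]<.85*np.median(b)]
L=ray('top',np.c_[us[mins],vs[mins]],.064)[:,:2]; s=L@[vx,vy]; print(us[mins],np.round(s,4),np.round(np.diff(s),4))
d=np.array([vx,vy]); n=np.array([vy,-vx])  # rack y, rack x
E
python3 m2.py
```

```text
rail dir -0.02790585 0.99961054 128 n rows 1.0
[258. 283. 307. 330. 353. 377. 402.] [ 0.1376  0.0712  0.0074 -0.0538 -0.1149 -0.1787 -0.2452] [-0.0664 -0.0638 -0.0611 -0.0612 -0.0638 -0.0665]
```

Call:
play_rows:
  motion: [0,0,0,-8,0,0,0,0,-8,0,0,0,0,-8,0,0,0,0,0,0,0,0,0,0,0]
  grip_force: 20

```text
time: 0.88
tcp_pos: [0.2185, 0.5319, 0.2482]
tool_rot: [-0.013, 1.0, -0.0, -0.0]
contact_force: [-0.3, 0.2, -0.1]
width: -0.0001
```

Call:
play_rows:
  motion: [-26,-49,0,0,0,-26,-49,0,0,0,-26,-49,0,0,0,-26,-49,0,0,0,-26,-49,0,0,0]

```text
time: 1.5
tcp_pos: [0.3563, 0.2893, 0.2485]
tool_rot: [-0.014, 1.0, 0.0, 0.0]
contact_force: [0.9, 0.7, 0.5]
width: -0.0
```

Call:
play_rows:
  motion: [-26,-49,0,0,0,-26,-49,0,0,0,-26,-49,0,0,0,-26,-49,0,0,0,-26,-49,0,0,0]

```text
time: 2.12
tcp_pos: [0.4934, 0.0479, 0.2485]
tool_rot: [-0.014, 1.0, 0.0, 0.0]
contact_force: [0.9, 1.0, 0.2]
width: -0.0002
```

Call:
play_rows:
  motion: [-26,-49,0,0,0,-26,-49,0,0,0,-26,-49,0,0,0,-26,-49,0,0,0,-26,-49,0,0,0]

```text
time: 2.75
tcp_pos: [0.6305, -0.1932, 0.2483]
tool_rot: [-0.014, 1.0, 0.0, 0.0]
contact_force: [0.7, 0.3, 0.3]
width: 0.0
```

Call:
play_rows:
  motion: [2,0,50,0,0,0,0,50,0,0,0,0,40,0,0,0,0,13,0,0,0,0,0,0,0]

```text
time: 3.38
tcp_pos: [0.6276, -0.1913, 0.0951]
tool_rot: [-0.014, 1.0, 0.0, -0.0]
contact_force: [-0.2, 0.1, 0.8]
width: -0.0003
```

Run:
```python
from h import *
print(monitor.get_state()['tcp_pos'],monitor.get_state()['contact_force'])
im=vision.camera('scene'); cv2.imwrite('pics/s1.png',cv2.resize(im[150:280,190:350],None,fx=4.5,fy=4.5,interpolation=cv2.INTER_CUBIC))
```

```text
[ 0.62755279 -0.1913398   0.09505984] [-0.18738742  0.11894665  0.8376921 ]
```

View pics/s1.png

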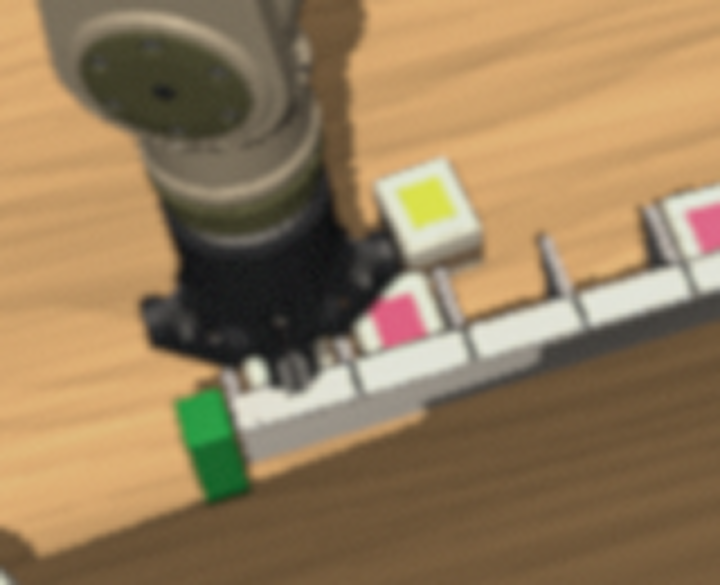

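The closed fingertips hover over rail segment 1 at crop (300,375), between the green block (210,430) and the first line (355,375). Pressing now.

Call:
play_rows:
  motion: [0,0,8,0,0,0,0,6,0,0,0,0,2,0,0,0,0,2,0,0,0,0,0,0,0]

```text
time: 4.05
tcp_pos: [0.6281, -0.1916, 0.0778]
tool_rot: [-0.015, 1.0, -0.0, 0.0]
contact_force: [-0.1, 0.1, 2.8]
width: 0.0005
```

Call:
play_rows:
  motion: [0,6,0,0,0,0,8,0,0,0,0,8,0,0,0,0,8,0,0,0,0,8,0,0,0]

```text
time: 4.68
tcp_pos: [0.6266, -0.1529, 0.0773]
tool_rot: [-0.015, 1.0, -0.0, 0.0]
contact_force: [-1.1, -2.1, 3.4]
width: -0.0
```

Call:
play_rows:
  motion: [0,8,0,0,0,0,8,0,0,0,0,8,0,0,0,0,8,0,0,0,0,8,0,0,0]

```text
time: 5.3
tcp_pos: [0.6254, -0.113, 0.0773]
tool_rot: [-0.015, 1.0, 0.0, 0.0]
contact_force: [0.8, -2.9, 2.4]
width: -0.0002
```

Call:
play_rows:
  motion: [0,8,0,0,0,0,8,0,0,0,0,8,0,0,0,0,8,0,0,0,0,8,0,0,0]

```text
time: 5.92
tcp_pos: [0.6243, -0.073, 0.0773]
tool_rot: [-0.015, 1.0, 0.0, 0.0]
contact_force: [0.5, -2.8, 3.5]
width: 0.0003
```

Call:
play_rows:
  motion: [0,4,0,0,0,0,2,0,0,0,0,0,0,0,0,0,0,0,0,0,0,0,0,0,0]

```text
time: 6.55
tcp_pos: [0.6241, -0.0672, 0.0772]
tool_rot: [-0.015, 1.0, 0.001, -0.0]
contact_force: [0.4, 1.4, 3.7]
width: 0.0001
```

Call:
play_rows:
  motion: [0,0,-20,0,0,0,0,-50,0,0,36,-26,0,0,0,37,-27,0,0,0,36,-26,0,0,0]

```text
time: 7.18
tcp_pos: [0.5158, -0.1499, 0.1466]
tool_rot: [-0.015, 1.0, 0.0, -0.001]
contact_force: [0.1, -0.4, 0.1]
width: 0.0003
```

Call:
play_rows:
  motion: [0,0,40,0,0,0,0,20,0,0,0,0,0,0,0,0,0,0,0,0,0,0,0,0,0]

```text
time: 7.8
tcp_pos: [0.5183, -0.1499, 0.0883]
tool_rot: [-0.015, 1.0, -0.0, 0.001]
contact_force: [0.9, -0.1, 0.6]
width: -0.0002
```

Run:
```python
from h import *
p=monitor.get_state()['tcp_pos'];print(p, 's',-.0279*p[0]+.9996*p[1],'n',.9996*p[0]+.0279*p[1])
im=vision.camera('scene'); cv2.imwrite('pics/s2.png',cv2.resize(im[140:270,190:350],None,fx=4.5,fy=4.5,interpolation=cv2.INTER_CUBIC))
y=cv2.inRange(cv2.cvtColor(im,cv2.COLOR_BGR2HSV),(24,130,120),(38,255,255))
n,l,s,c=cv2.connectedComponentsWithStats(y)
for i in range(1,n):
    if s[i,4]>30: q=ray('scene',c[i],.04)[0]; print(c[i],s[i],q,'s',-.0279*q[0]+.9996*q[1],'n',.9996*q[0]+.0279*q[1])
```

```text
[ 0.51829236 -0.14985294  0.08825494] s -0.16425335297703067 n 0.513904144211613
[284.24285714 194.47142857] [279 190  11  10  70] [ 0.51451    -0.09497603  0.04      ] s -0.10929286806862232 n 0.5116543675967741
[155.76190476 222.6984127 ] [149 220  14   6  63] [ 0.49965563 -0.41604625  0.04      ] s -0.42982021883790744 n 0.4878480817067733
[ 37.28181818 317.51818182] [ 26 313  23  10 110] [ 0.66224946 -0.68046624  0.04      ] s -0.6986708137487087 n 0.6429995490981568
```

View pics/s2.png

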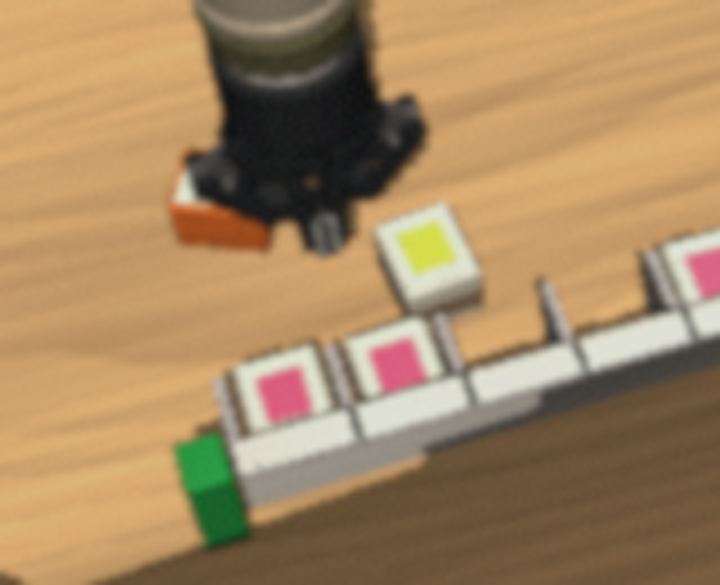

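The box's lime sticker is at crop (425,247). Both cameras agree on it to about 2 mm: s ≈ -0.109, n ≈ 0.512. The closed fingertips at crop (325,235) are clear to its right. Descending, then a sideways push.

Call:
play_rows:
  motion: [1,0,20,0,0,0,0,20,0,0,0,0,17,0,0,0,0,0,0,0,0,0,0,0,0]

```text
time: 8.48
tcp_pos: [0.5171, -0.1499, 0.0312]
tool_rot: [-0.015, 1.0, -0.0, 0.001]
contact_force: [-0.1, -0.1, 0.1]
width: -0.0
```

Call:
play_rows:
  motion: [0,4,0,0,0,0,4,0,0,0,0,3,0,0,0,0,3,0,0,0,0,2,0,0,0]

```text
time: 9.1
tcp_pos: [0.516, -0.1334, 0.0303]
tool_rot: [-0.015, 1.0, 0.0, -0.0]
contact_force: [0.1, -0.4, 0.4]
width: 0.0001
```

Call:
play_rows:
  motion: [0,3,0,0,0,0,3,0,0,0,0,3,0,0,0,0,3,0,0,0,0,3,0,0,0]

```text
time: 9.72
tcp_pos: [0.5156, -0.1186, 0.0303]
tool_rot: [-0.015, 1.0, 0.0, 0.0]
contact_force: [-0.2, -1.1, -0.1]
width: 0.0
```

```bash
cat > box.py <<'E'
from h import *
import sys
st=monitor.get_state();p=st['tcp_pos'];print('tcp s %.4f n %.4f'%(-.0279*p[0]+.9996*p[1],.9996*p[0]+.0279*p[1]),st['contact_force'])
for n in('scene','top'):
    im=vision.camera(n); y=cv2.inRange(cv2.cvtColor(im,cv2.COLOR_BGR2HSV),(24,130,120),(38,255,255))
    k,l,s,c=cv2.connectedComponentsWithStats(y)
    for i in range(1,k):
        q=ray(n,c[i],.04)[0]
        if s[i,4]>15 and .46<q[0]<.65 and -.17<q[1]<0:
            r=cv2.findContours((l==i).astype(np.uint8),0,1)[0][0].reshape(-1,2); w=ray(n,r,.04)[:,:2]
            W=cv2.minAreaRect((w*1000).astype(np.float32))
            print(n,s[i,4],'rack y %.4f x %.4f'%(-.0279*q[0]+.9996*q[1]+.0538,.9996*q[0]+.0279*q[1]-.562),W[1:])
    if len(sys.argv)>1 and n==sys.argv[2]:
        o=(190,140) if n=='scene' else (270,150)
        cv2.imwrite(sys.argv[1],cv2.resize(im[o[1]:o[1]+130,o[0]:o[0]+160],None,fx=4.5,fy=4.5,interpolation=cv2.INTER_CUBIC))
E
python3 box.py
```

```text
tcp s -0.1329 n 0.5121 [-0.19952379 -1.11839767 -0.05574717]
scene 54 rack y -0.0410 x -0.0469 ((23.4466495513916, 20.95966148376465), 6.346665382385254)
```

Call:
play_rows:
  motion: [0,3,0,0,0,0,3,0,0,0,0,3,0,0,0,0,1,0,0,0,0,0,0,0,0]

```text
time: 10.45
tcp_pos: [0.5153, -0.1085, 0.0302]
tool_rot: [-0.015, 1.0, 0.0, 0.0]
contact_force: [-0.1, -1.1, 0.8]
width: -0.0
```

```bash
python3 box.py pics/s3.png scene
```

```text
tcp s -0.1228 n 0.5121 [-0.06706795 -1.0835103   0.83789368]
scene 55 rack y -0.0311 x -0.0463 ((24.713960647583008, 20.197912216186523), 2.0351688861846924)
```

View pics/s3.png

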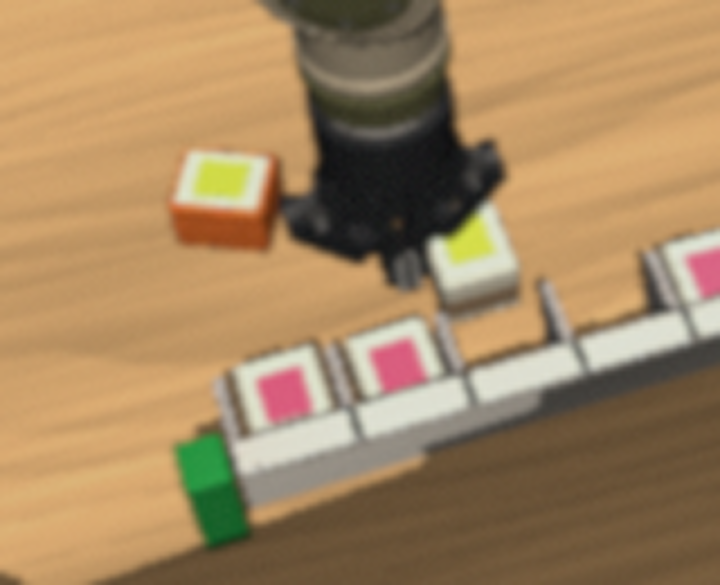

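The box is now square to the rack and lined up with the third gap, with its sticker at crop (470,240) and the gap at crop (500,340). I'll back off and go round behind it.

Call:
play_rows:
  motion: [0,-12,0,0,0,0,0,-25,0,0,0,0,-30,0,0,28,25,0,0,0,28,25,0,0,0]

```text
time: 11.18
tcp_pos: [0.4582, -0.0729, 0.0857]
tool_rot: [-0.014, 1.0, -0.0, 0.001]
contact_force: [-0.0, 0.5, 0.1]
width: 0.0004
```

```bash
python3 box.py pics/s4.png top
```

```text
tcp s -0.0857 n 0.4560 [-0.00710915  0.51317859  0.09979591]
scene 66 rack y -0.0324 x -0.0477 ((21.149911880493164, 24.186477661132812), 89.79586029052734)
```

Call:
play_rows:
  motion: [0,0,25,0,0,0,0,20,0,0,0,0,10,0,0,0,0,0,0,0,-8,0,0,0,0]

```text
time: 11.9
tcp_pos: [0.4666, -0.0725, 0.0308]
tool_rot: [-0.014, 1.0, -0.0, 0.0]
contact_force: [-0.1, -1.2, 0.5]
width: -0.0001
```

Call:
play_rows:
  motion: [-4,0,0,0,0,-4,0,0,0,0,-4,0,0,0,0,-4,0,0,0,0,-4,0,0,0,0]

```text
time: 12.52
tcp_pos: [0.486, -0.0714, 0.0302]
tool_rot: [-0.015, 1.0, 0.0, -0.0]
contact_force: [-2.1, -0.2, 2.2]
width: -0.0
```

```bash
python3 box.py
```

```text
tcp s -0.0849 n 0.4838 [-2.1091146  -0.17899725  2.20863274]
scene 67 rack y -0.0320 x -0.0403 ((20.369525909423828, 24.71990394592285), 89.20439147949219)
```

Call:
play_rows:
  motion: [-4,0,0,0,0,-4,0,0,0,0,-4,0,0,0,0,-4,0,0,0,0,-4,0,0,0,0]

```text
time: 13.25
tcp_pos: [0.5065, -0.071, 0.0303]
tool_rot: [-0.015, 1.0, 0.0, 0.0]
contact_force: [-0.4, 0.3, -0.0]
width: -0.0003
```

```bash
python3 box.py pics/s5.png scene
```

```text
tcp s -0.0851 n 0.5043 [-0.41615862  0.34122071 -0.04299729]
scene 69 rack y -0.0321 x -0.0201 ((24.71523094177246, 20.90626335144043), 4.17247200012207)
```

View pics/s5.png

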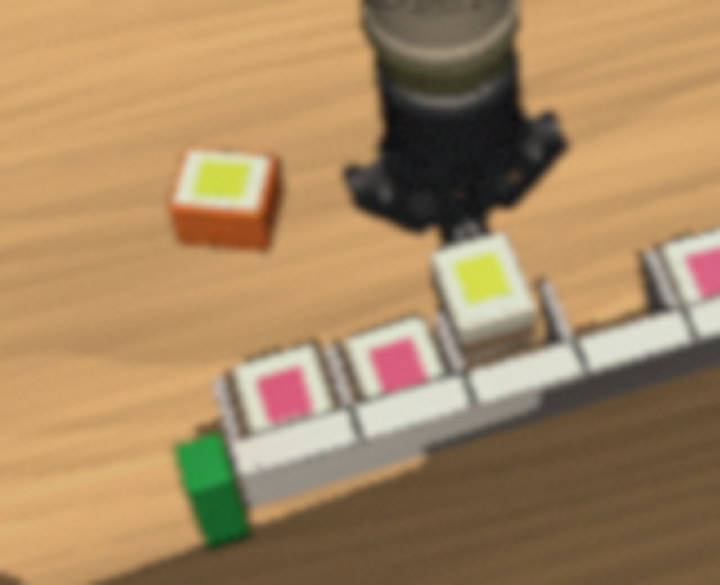

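The box front (sticker at crop (483,278)) is just entering between the two dividers of gap 3, with roughly equal clearance and only a slight tilt. Pushing on.

Call:
play_rows:
  motion: [-4,0,0,0,0,-4,0,0,0,0,-4,0,0,0,0,-4,0,0,0,0,-4,0,0,0,0]

```text
time: 13.98
tcp_pos: [0.5264, -0.0704, 0.0303]
tool_rot: [-0.015, 1.0, 0.0, -0.0]
contact_force: [-1.6, -0.0, -0.1]
width: 0.0
```

Call:
play_rows:
  motion: [-3,0,0,0,0,-3,0,0,0,0,-3,0,0,0,0,-3,0,0,0,0,-2,0,0,0,0]

```text
time: 14.6
tcp_pos: [0.5404, -0.07, 0.0303]
tool_rot: [-0.015, 1.0, 0.0, 0.0]
contact_force: [-1.0, -0.2, -0.0]
width: 0.0001
```

```bash
python3 box.py
```

```text
tcp s -0.0850 n 0.5382 [-1.02020777 -0.16710454 -0.00408528]
scene 72 rack y -0.0324 x 0.0141 ((24.850831985473633, 20.494565963745117), 3.789489984512329)
```

Call:
play_rows:
  motion: [-1,0,0,0,0,-1,0,0,0,0,-1,0,0,0,0,-1,0,0,0,0,-1,0,0,0,0]

```text
time: 15.32
tcp_pos: [0.5452, -0.0698, 0.0303]
tool_rot: [-0.015, 1.0, 0.0, 0.0]
contact_force: [-1.7, -0.1, 1.9]
width: -0.0003
```

Call:
play_rows:
  motion: [-1,0,0,0,0,-1,0,0,0,0,-0.5,0,0,0,0,0,0,0,0,0,0,0,0,0,0]

```text
time: 15.95
tcp_pos: [0.5478, -0.0698, 0.0303]
tool_rot: [-0.015, 1.0, 0.0, 0.0]
contact_force: [-0.6, 0.2, 0.7]
width: 0.0001
```

Call:
play_rows:
  motion: [-0.5,0,0,0,0,-0.5,0,0,0,0,-0.5,0,0,0,0,-0.5,0,0,0,0,0,0,0,0,0]

```text
time: 16.58
tcp_pos: [0.5482, -0.0697, 0.0301]
tool_rot: [-0.014, 1.0, -0.0, -0.001]
contact_force: [-6.5, -0.6, 5.0]
width: 0.0001
```

The force rose to 6.5 N while the TCP stalled 0.4 mm on, so the box is against the stop. Backing off straight, then up.

Call:
play_rows:
  motion: [2,0,0,0,0,10,0,0,0,0,20,0,0,0,0,30,0,0,0,0,0,0,-40,0,0]

```text
time: 17.2
tcp_pos: [0.4814, -0.0699, 0.0673]
tool_rot: [-0.014, 1.0, 0.002, -0.005]
contact_force: [1.2, -0.0, 0.7]
width: 0.0002
```

Call:
play_rows:
  motion: [0,0,-60,0,0,0,0,-60,0,0,20,40,-20,0,0,0,50,0,0,0,0,50,0,0,0]

```text
time: 17.82
tcp_pos: [0.4637, 0.0689, 0.2111]
tool_rot: [-0.014, 1.0, 0.0, 0.001]
contact_force: [0.7, 0.7, -1.0]
width: 0.0004
```

Call:
play_rows:
  motion: [0,50,0,0,0,0,50,0,0,0,0,50,0,0,0,0,0,0,0,0,0,0,0,0,0]

```text
time: 18.45
tcp_pos: [0.459, 0.2175, 0.2101]
tool_rot: [-0.015, 1.0, -0.0, -0.0]
contact_force: [0.5, -0.9, -0.2]
width: -0.0
```

```bash
python3 box.py pics/t6.png top; python3 meas.py | grep -E "pink|green"
```

```text
tcp s 0.2046 n 0.4648 [ 0.48271153 -0.92295542 -0.22006951]
scene 73 rack y -0.0324 x 0.0215 ((20.57289695739746, 24.647764205932617), 89.13591766357422)
top 85 rack y -0.0308 x 0.0237 ((21.70060920715332, 27.237714767456055), 89.91670227050781)
green [406.86792453 174.69811321] [402 169  11  12 106]Traceback (most recent call last):
  File "meas.py", line 10, in <module>
    c,s,m=comp(y,(335,200,370,232)); print('lime',c,s,ray('top',c,.04)[0])
          ~~~~^^^^^^^^^^^^^^^^^^^^^
  File "meas.py", line 5, in comp
    n,l,s,c=cv2.connectedComponentsWithStats(m); i=1+np.argmax(s[1:,4]);
                                                     ~~~~~~~~~^^^^^^^^^
    return _wrapfunc(a, 'argmax', axis=axis, out=out, **kwds)
    return bound(*args, **kwds)
ValueError: attempt to get argmax of an empty sequence
```

View pics/t6.png

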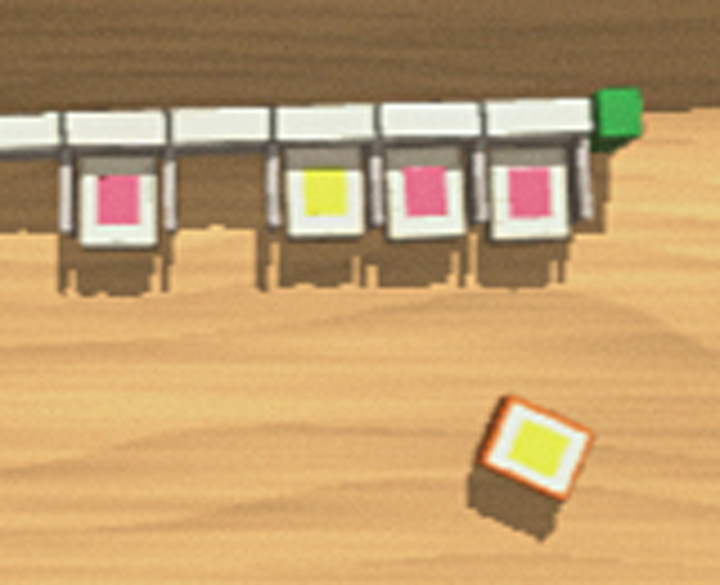

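The lime box sits in the third gap from the green end (sticker at crop (326,192)), flush with its pink neighbours at (425,191) and (530,192). The pinks and the orange decoy haven't moved. The arm is clear at z = 0.21, so I'm handing in.

```bash
python3 -c "
from h import *
print(order.hand_in(), monitor.get_state()['time'])"
```

```text
the job is handed in; nothing more can be done
the job is handed in; nothing more can be done
```

The lime-stickered box is in the third gap from the green end, against the back stop. I handed the job in at about 18.6 s; no verdict was reported.

- **Rail:** The closed fingers pressed the rail behind the first gap at about 3 N and ran along it to behind the third. The force was 2.4–3.7 N at every reading. They stopped about 172 mm from the green block and then lifted off.
- **Push:** I pushed the box sideways until it lined up with the gap, which also squared it up, then pushed it in from behind. Readings stayed at or below about 3 N on the way. At the stop the reading rose to about 8 N (6.5 N along the push) as the fingers stalled.
- **Final position:** The scene camera puts the box at rack x 21.5 mm, y -32.4 mm, and the top camera at 23.7 mm, -30.8 mm. Home is 22 mm, -31 mm; the two views differ by about 2 mm, within the calibration.
- **Other things:** In the last picture the pink boxes and the orange decoy looked unmoved. My numeric re-check of the pink boxes did not run, because the script stopped when it found no lime box at its old place. I did not re-check the jars and spoon; the arm passed no lower than about 0.2 m on that side.
- **Finish:** The arm ended clear of everything at z = 0.21 m.

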